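Press the lock pin of a connector home in the hand press

TASK

Stand the loose white connector housing, lock pin up, in the pocket of the hand press's slide and let go, then push the slide in until it stops under the ram. Press the black knob down until it bottoms on its stop and hold it there a moment, so that the lock pin ends flush with the housing's top, and let the knob spring back; leave the housing in the pocket and the slide pushed in. Keep the press of the knob under 40 N, do not ram the slide, and leave the bin, the bottle and the screwdriver alone.

Things in the scene. Friction and masses are not known exactly. Their poses are not given: they have to be found in the camera images.
- press: Fixed grey C-frame hand press on a base plate 120 x 330 x 12 mm. Origin: on the bench under the ram's vertical axis; z up, y along the slide, from the loading place (y = -130 mm) to the ram (y = 0) and the column. Base plate y = -230 to 100 mm; column 50 mm wide, y = 60 to 90; head 50 mm wide, y = -25 to 90, 115 to 165 mm above the bench.
- nest (a point): Centre of the pocket's floor in the slide, 30 mm above the bench, axes as the press; moves with the slide. Pocket 29 mm (x) by 43 mm (y); black walls 6 mm thick, upright for 8 mm, then flared outwards up to 13 mm above this floor. The housing stands in it on its 26 x 40 mm underside, long side along press y, either way round, 1.5 mm clearance all round.
- tab (a point): Top middle of the outer (press -y) face of the slide's upright steel push tab, 44 mm wide, 5 mm thick, from 24 to 70 mm above the bench, this point at 70 mm; it lies 80 mm to press -y of the nest and moves with the slide.
- carriage (a joint): The slide's travel in m: 0 = pulled out for loading, 0.130 = against its inner stop with the pocket under the ram. Friction about 2 N, it stays where it is left.
- collar (a point): Centre of the top of the steel collar (20 mm across) on the ram's stem, below the knob; 195 mm above the bench with the ram up; moves with the ram. The black knob above it, 36 mm across with a flat top, is screwed higher or lower on the stem from day to day: its top lies somewhere between 20 and 38 mm above this point, on the ram's axis, and is not measured.
- ram (a joint): How far the ram is down, in m: 0 = up, 0.020 = bottomed on its stop, its 12 mm tip then 70 mm above the bench, level with the top of a housing in the pocket. A spring returns it and pushes back with about 3 N at first, 10 N at the bottom, plus about 4 N while the ram drives the lock pin. Once bottomed the force rises steeply.
- housing: Loose white plastic connector housing, a block 26 mm (its x) by 40 mm (its y) by 40 mm high, 45 g. Origin: centre of its underside, z up. A round grey lock pin 14 mm across stands proud in the middle of its top.
- lock (a joint): How far the lock pin has been pushed in, in m: 0 = 8 mm proud of the housing's top, 0.008 = flush, up to 0.012 = 4 mm too deep. It starts 5 to 8 mm proud. Friction about 4 N, it stays where it is left.
- bin: Grey open bin 120 x 160 x 55 mm with other housings in it, a bystander. Origin: centre of its underside.
- bottle: Closed bottle 60 mm across and 150 mm tall, a bystander. Origin: centre of its underside.
- driver: Screwdriver lying on the bench, a bystander. Origin: on the bench under its middle, its x axis points to the tip.

How it is judged:
On the way, in this order (a step that is already met when the one before it is completed fails the run):
1. the housing stands in the pocket, let go, with the slide still out (less than 60 mm in) (horizontal distance between housing and nest below 0.0035 m and z of housing in the frame of nest below 0.002 m and angle between housing's own z axis and vertical below 0.06 rad and contact force between the fingers and housing below 0.05 N and value of joint carriage below 0.06 m), for 0.2 s.
2. the slide is pushed in to within 2.5 mm of its stop with the housing in the pocket and the ram still up (horizontal distance between housing and nest below 0.0035 m and z of housing in the frame of nest below 0.002 m and angle between housing's own z axis and vertical below 0.06 rad and value of joint carriage above 0.1275 m and value of joint ram below 0.003 m), for 0.2 s.
3. the ram is pressed to within 1.5 mm of its stop and held there for 0.3 s (horizontal distance between housing and nest below 0.0035 m and z of housing in the frame of nest below 0.002 m and angle between housing's own z axis and vertical below 0.06 rad and value of joint carriage above 0.1275 m and value of joint ram above 0.0185 m), for 0.3 s.
At the end, for the whole second after the job is handed in: The housing stands at rest in the pocket (centre within 3.5 mm, underside within 2 mm of the floor, upright), let go; the slide is within 2.5 mm of its inner stop; the lock pin is between 1.5 mm proud and 1.5 mm below flush; the ram is back up within 2 mm (horizontal distance between housing and nest below 0.0035 m and z of housing in the frame of nest below 0.002 m and angle between housing's own z axis and vertical below 0.06 rad and contact force between the fingers and housing below 0.05 N and value of joint carriage above 0.1275 m and value of joint ram below 0.002 m and value of joint lock between 0.0065 and 0.0095 m and linear speed of housing below 0.01 m/s); the robot touches nothing.
It fails at once if the knob is pressed with more than 40 N (while the ram is over 4 mm down) (value of joint ram above 0.004 m and contact force between any of the fingers, the arm and press above 40 N).
It fails at once if any part of the press is pushed with more than 60 N (contact force between any of the fingers, the arm and press above 60 N).
It fails at once if the lock pin is driven more than 2 mm below flush (value of joint lock above 0.01 m).
It fails at once if the bin, the bottle or the screwdriver is moved by more than 20 mm (distance of any of bin, bottle, driver from where it was at the start of the episode above 0.02 m).
It also fails if it takes over 69 s, if anything falls off the work surface, if the arm or the gripper's body presses on something with over 40 N, if the wrist force passes 120 N, or if a joint passes its speed limit or range.

ROBOT

A 6-joint arm with a two-finger parallel gripper is mounted at the origin on the work surface. World frame = base frame: x ahead of the robot, y to its left, z up, the work surface at z = 0. Lengths are in m, angles in rad, forces in N, time in s.
With the tool pointing down it reaches from about 0.35 to 0.8 m from the base axis. Payload 7.3 kg.
Tool frame: the origin (TCP) lies midway between the tips of the shut fingers; the grasp point (between the pads) lies 19 mm behind it; z points along the fingers, y is the line along which they close (so a half turn about z gives the same grasp; the last joint's range is limited). The gripper opens to 85 mm and grips with 20 to 120 N. Pads are 22 mm wide; open, the fingers measure 114 mm over their backs; the gripper's body (76 mm by 85 mm) begins 54 mm behind the grasp point. The pads swing forward as they close: fully open they stand 13 mm farther back than shut.
Start: joints at [-1.483, 0.342, 1.524, -0, 1.275, -0.146], TCP at [0.122, -0.511, 0.231] pointing down, gripper open.
Joint ranges: [-2.53, 2.53], [-0.77, 2.02], [0.04, 2.7], [-1, 4.14], [0.28, 2.66], [-3.11, 3.11]. Speed limits (rad/s): [2.57, 2.57, 3.14, 3.14, 3.14, 3.14].

INTERFACE

Orientations are given as a rotation vector (axis times angle).
In Python, from plant import * gives the robot as it stands.
- The arm moves only by the tool send_rows, never from a script. Its argument "moves" is one flat list of numbers, 7 for each row, row after row: the shift along the tool's x, y, z in m, then the turn, a rotation vector about the tool's x, y, z in units of 6 degrees (1.0 is 6 degrees), then the opening, from 0 (shut) to 1 (fully open). A call has 1 to 10 rows; each row is the pose to reach, as a shift and turn from the pose commanded when the call began, along the tool's axes at that moment; what a row does not reach only later rows make up. A row lasts 1/12 s, in which the tool goes at most 41.7 mm and 7.16 degrees, less where a joint would pass 70% of its speed; a pose out of reach is approached as far as the arm can. A call with a gripper value outside its range is refused whole. The fingers move at their own pace and stop on an object; "grip_force" is the grip in N (left out, the last holds). Time passes only in rows, so rows that repeat a pose let the fingers close. It gives the time, the measured TCP pose, the force, the opening and the grip force at its end, in the units of the state.
- read_state(): the state, without advancing time (a new reading comes with each control period).
- get_image(name): name is "side" or "top" or "wrist"; returns a dict with "img" (420x560x3 uint8, red, green, blue), "z_map" (420x560 float32, m along the optical axis (not along the pixel's ray), 0 where there is no reading), "K" (3x3 intrinsics, pixels), "dist" ([k1, k2, p1, p2, k3] as OpenCV has them; the pictures are not rectified), "eye" and "rotation" of the camera in the world; the wrist camera has in their place "tool_from_camera" (4x4, takes a point from camera to tool coordinates, whose origin is the TCP and whose axes are the flange's). Camera axes: x right, y down, z forward; pixel columns grow to the right and rows downward; lengths in m; the calibration is good to about 2 mm. A picture is of the moment at which its call begins: read the wrist's pose just before it.
- close_job(): hands the job in; it is judged then, once.
The state is a dict: "time_s": time; "q": joint angles; "qvel": joint speeds; "joint_efforts": joint torques, N m; "tcp_pos": TCP position; "orientation": TCP orientation; "ft_force": force on the tool from outside, world axes, zero at the start; "torque": the same for the moment, N m; "finger_gap": finger opening in m; "finger_force": force on a finger pad.
Only numpy, scipy, OpenCV 4.12 (cv2) and the standard library are available. Lean on these libraries where they do the work, as an engineer would, in place of code of your own. Each camera call takes 0.05 s, during which the arm holds its last target. There are 200 camera calls.

## Working session

There is one attempt and no reset: what is moved stays moved. The work goes in short steps, Python scripts to look and compute and a tool call to move; the robot and the scene stay as the last step left them, time stands still between calls to the robot, and variables do not carry over. Pictures are saved under pics/ and viewed, at most 10 in all, crops included, and the job is handed in when it is done.

Besides the shell and the picture viewer there is one more tool, called in YAML: its name, and indented under it one key for each argument. send_rows: Moves the arm, as the interface text tells. Its arguments: {"type":"object","properties":{"moves":{"type":"array","items":{"type":"number"}},"grip_force":{"type":"number"}},"required":["moves"]}

```bash
mkdir -p pics; ls
cat > h.py <<'E'
from plant import *
import numpy as np, cv2
from scipy.spatial.transform import Rotation as R
def cam(name):
    s=read_state(); d=get_image(name)
    if 'eye' in d: d['Rm'],d['t']=np.array(d['rotation']),np.array(d['eye'])
    else:
        Rt=R.from_rotvec(s['orientation']).as_matrix(); T=np.array(d['tool_from_camera'])
        d['Rm']=Rt@T[:3,:3]; d['t']=np.array(s['tcp_pos'])+Rt@T[:3,3]
    if d['Rm'].shape!=(3,3): d['Rm']=R.from_rotvec(d['Rm']).as_matrix()
    return d
def rays(d,px):
    p=cv2.undistortPoints(np.array(px,float).reshape(-1,1,2),np.array(d['K']),np.array(d['dist'])).reshape(-1,2)
    return np.c_[p,np.ones(len(p))]@d['Rm'].T
def onplane(d,px,z):
    r=rays(d,px); return d['t']+r*((z-d['t'][2])/r[:,2])[:,None]
def depth(d):
    h,w=d['z_map'].shape; u,v=np.meshgrid(np.arange(w),np.arange(h))
    r=rays(d,np.c_[u.ravel(),v.ravel()])
    return (d['t']+r*d['z_map'].ravel()[:,None]).reshape(h,w,3)
def two(d1,p1,d2,p2):
    a=rays(d1,[p1])[0];b=rays(d2,[p2])[0];a/=np.linalg.norm(a);b/=np.linalg.norm(b)
    k=np.linalg.lstsq(np.c_[a,-b],d2['t']-d1['t'],rcond=None)[0]
    A=d1['t']+k[0]*a;B=d2['t']+k[1]*b
    return (A+B)/2,np.linalg.norm(A-B)
def save(d,n): cv2.imwrite('pics/'+n,cv2.cvtColor(d['img'],cv2.COLOR_RGB2BGR))
E
python3 - <<'E'
from h import *
import pickle
for n in('side','top'):
    d=cam(n); save(d,n+'0.png'); pickle.dump(d,open(n+'0.pkl','wb')); print(n,d['t'],d['Rm'][:,2],(d['z_map']>0).mean())
E
```

```text
pics
side [0.38907762 0.80012864 0.69906795] [ 0.17665518 -0.8014976  -0.5713095 ] 0.9961011904761905
top [0.32684853 0.01104257 1.41356938] [ 1.79655599e-01  1.01061185e-04 -9.83729564e-01] 0.9958035714285715
```

View pics/side0.png

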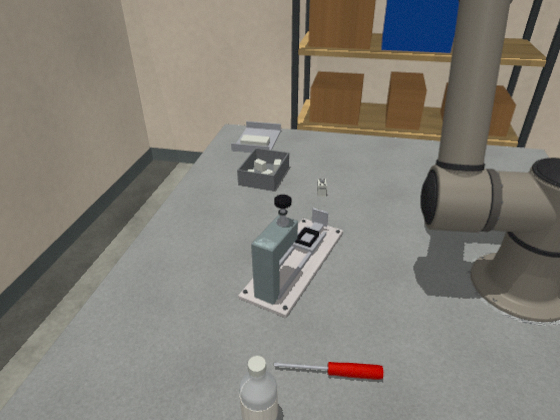

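View pics/top0.png

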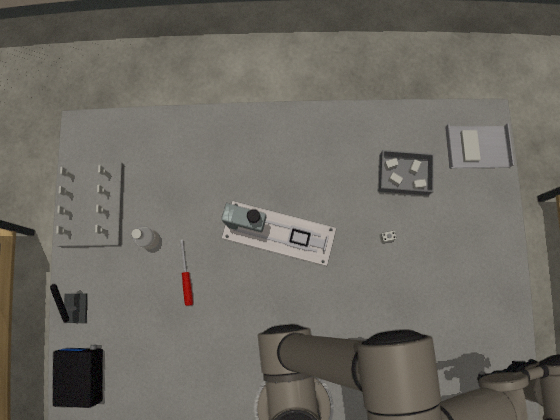

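The top view shows the housing at (389,237), the pocket at (300,237), the knob at (253,216) and the tab near (325,243). In the side view the housing is at (322,186) and the knob at (283,201).

Run:
```python
from h import *
import pickle
t=pickle.load(open('top0.pkl','rb')); s=pickle.load(open('side0.pkl','rb'))
P=depth(t);S=depth(s)
def rep(n,P,b):
    u0,u1,v0,v1=b; Q=P[v0:v1,u0:u1].reshape(-1,3); return Q
# housing: points above the bench
for n,D,b in(('top',P,(370,410,220,255)),('side',S,(305,340,168,205))):
    Q=rep(n,D,b);M=Q[Q[:,2]>0.01];h=M[:,2]
    print(n,'housing',len(M),'zmax',np.percentile(h,[5,50,95,100]).round(4),'min',M.min(0).round(4),'max',M.max(0).round(4),'bench',np.median(Q[Q[:,2]<.01],0).round(3))
# base plate by minAreaRect
for n,d,D in(('top',t,P),):
    hs=cv2.cvtColor(d['img'],cv2.COLOR_RGB2HSV)
    m=((hs[...,1]<30)&(hs[...,2]>150)).astype('u1'); m[:,:210]=0;m[:,345:]=0;m[:190]=0;m[280:]=0
    q=onplane(d,np.argwhere(m)[:,::-1],0.012)[:,:2]
    r=cv2.minAreaRect(q.astype('f4')*1000);print('plate',r,m.sum())
    m=(d['img'].max(2)<50).astype('u1')
    for nm,b in(('knob',(235,270,200,230)),('pocket',(285,315,225,250))):
        mm=np.zeros_like(m);mm[b[2]:b[3],b[0]:b[1]]=m[b[2]:b[3],b[0]:b[1]]
        px=np.argwhere(mm)[:,::-1]; print(nm,px.mean(0),(px.min(0)+px.max(0))/2,px.ptp(0) if hasattr(px,'ptp') else np.ptp(px,0),np.median(D[mm>0],0).round(4))
im=np.hstack([cv2.resize(t['img'][215:260,355:425],None,fx=8,fy=8,interpolation=2)[:336],])
im2=cv2.resize(s['img'][165:235,260:350],None,fx=6,fy=6,interpolation=2)
im=np.vstack([cv2.copyMakeBorder(im,0,0,0,600-im.shape[1],0) if im.shape[1]<600 else im])[:, :600]
c=np.zeros((420,800,3),'u1');a=cv2.resize(t['img'][222:252,370:410],None,fx=6,fy=6,interpolation=2)
c[:a.shape[0],:a.shape[1]]=a;c[:420,250:790]=im2
cv2.imwrite('pics/c1.png',c[...,::-1])
```

```text
top housing 143 zmax [0.0176 0.0381 0.0467 1.4136] min [ 0.3268 -0.3178  0.0107] max [0.5076 0.011  1.4136] bench [ 0.492 -0.312 -0.002]
side housing 138 zmax [0.0124 0.0341 0.043  0.6991] min [ 0.3891 -0.3202  0.01  ] max [0.5108 0.8001 0.6991] bench [ 0.496 -0.34  -0.002]
plate ((518.6754150390625, 37.587921142578125), (341.91180419921875, 117.91319274902344), 73.64608764648438) 2622
knob [252.95       216.04285714] [247.5 218.5] [23 17] [0.5325 0.0928 0.2255]
pocket [299.47727273 236.52272727] [299.5 237. ] [19 16] [ 0.5015 -0.0314  0.04  ]
```

View pics/c1.png

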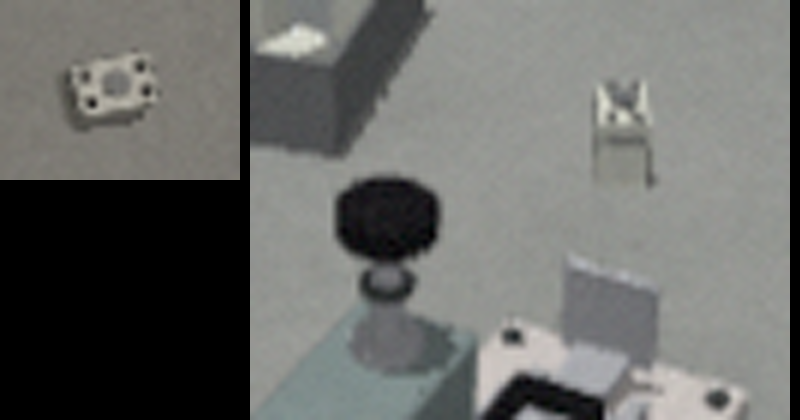

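The housing stands upright with its pin up, turned about 30° from the pocket. The pocket and knob positions are 128 mm apart, against 130 mm in the text. Next I go closer with the wrist camera.

```bash
cat >> h.py <<'E'
def go(pos,yaw=None,tilt=None):
    "print tool-axis shift and turn (6 deg units) to reach world pos, with tool y axis at yaw (deg, mod 180)"
    s=read_state();R0=R.from_rotvec(s['orientation']).as_matrix()
    sh=R0.T@(np.array(pos)-s['tcp_pos'])
    best=None
    if yaw is None: yaw=np.degrees(np.arctan2(R0[1,1],R0[0,1]))
    for k in(0,180):
        a=np.radians(yaw+k);y=np.array([np.cos(a),np.sin(a),0]);z=np.array([0,0,-1.]);x=np.cross(y,z)
        rv=R.from_matrix(R0.T@np.c_[x,y,z]).as_rotvec(degrees=True)/6
        if best is None or np.linalg.norm(rv)<np.linalg.norm(best): best=rv
    print('shift',sh.round(4),'turn',best.round(3),'q6',round(s['q'][5],2),'t',s['time_s'])
E
python3 - <<'E'
from h import *
s=read_state(); print(s); Rt=R.from_rotvec(s['orientation']).as_matrix(); print(Rt.round(3))
d=get_image('wrist');print(np.array(d['tool_from_camera']).round(3),d['K'])
go([.42,-.312,.25]); go([.42,-.312,.25],17)
E
```

```text
{'time_s': 0.1, 'q': array([-1.48299228e+00,  3.42648170e-01,  1.52491645e+00, -9.09839304e-06,
        1.27540802e+00, -1.46010139e-01]), 'qvel': array([ 0.0002907 , -0.00065177, -0.00107643, -0.00054998,  0.00099961,
       -0.00032553]), 'joint_efforts': array([ 2.55429659e-03, -4.34446192e+01, -2.46489465e+01, -5.87652244e-05,
        4.64627446e-03,  2.42200436e-06]), 'tcp_pos': array([ 0.12161912, -0.51035112,  0.23069975]), 'orientation': array([-3.11877788e+00, -3.66281652e-01, -4.93912557e-05]), 'ft_force': array([-0.30882887, -0.14094824,  0.06120471]), 'torque': array([-0.02392847,  0.02372459, -0.04149152]), 'finger_force': 0.0, 'finger_gap': 0.08521103343253318}
[[ 0.973  0.232 -0.   ]
 [ 0.232 -0.973  0.001]
 [ 0.    -0.001 -1.   ]]
[[-0.001 -0.959 -0.284  0.071]
 [ 1.    -0.001  0.    -0.001]
 [-0.    -0.284  0.959 -0.142]
 [ 0.     0.     0.     1.   ]] [[344.73985576   0.         274.90809908]
 [  0.         344.73985576 211.70388368]
 [  0.           0.           1.        ]]
shift [ 0.3362 -0.1239 -0.019 ] turn [-0.011 -0.002 -0.   ] q6 -0.15 t 0.15
shift [ 0.3362 -0.1239 -0.019 ] turn [-1.0000e-02  7.0000e-03  1.4399e+01] q6 -0.15 t 0.15
```

send_rows:
  moves: [0.414, -0.105, 0.03, 0, 0, -15.6, 1, 0.414, -0.105, 0.03, 0, 0, -15.6, 1, 0.414, -0.105, 0.03, 0, 0, -15.6, 1, 0.414, -0.105, 0.03, 0, 0, -15.6, 1, 0.414, -0.105, 0.03, 0, 0, -15.6, 1, 0.414, -0.105, 0.03, 0, 0, -15.6, 1, 0.414, -0.105, 0.03, 0, 0, -15.6, 1, 0.414, -0.105, 0.03, 0, 0, -15.6, 1, 0.414, -0.105, 0.03, 0, 0, -15.6, 1, 0.414, -0.105, 0.03, 0, 0, -15.6, 1]

```text
time_s: 0.98
tcp_pos: [0.4914, -0.3165, 0.2017]
orientation: [-2.309, -2.13, 0.0]
ft_force: [0.3, -1.4, -0.2]
finger_gap: 0.0855
finger_force: 0.0
```

Run:
```python
from h import *
s=read_state();print(s['tcp_pos'],s['q']);go([.5,-.312,.2],17)
```

```text
[ 0.49144537 -0.31651999  0.20173812] [-7.03172309e-01  4.74675655e-01  1.39983349e+00 -1.70987552e-04
  1.26750540e+00 -6.22457743e-01]
shift [0.0052 0.0082 0.0017] turn [-4.000e-03 -2.000e-03 -3.604e+00] q6 -0.62 t 0.9833
```

send_rows:
  moves: [0.005, 0.008, 0, 0, 0, -3.6, 1, 0.005, 0.008, 0, 0, 0, -3.6, 1, 0.005, 0.008, 0, 0, 0, -3.6, 1, 0.005, 0.008, 0, 0, 0, -3.6, 1, 0.005, 0.008, 0, 0, 0, -3.6, 1, 0.005, 0.008, 0, 0, 0, -3.6, 1]

```text
time_s: 1.48
tcp_pos: [0.4981, -0.3138, 0.202]
orientation: [-1.882, -2.515, 0.0]
ft_force: [-0.0, -0.1, 0.1]
finger_gap: 0.0856
finger_force: 0.0
```

Run:
```python
from h import *
import pickle
d=cam('wrist');save(d,'w1.png');pickle.dump(d,open('w1.pkl','wb'));P=depth(d)
M=(P[...,2]>.03)&(P[...,2]<.06)&(d['z_map']>.1)&(abs(P[...,0]-.5)<.06)&(abs(P[...,1]+.312)<.06)
Q=P[M];print(len(Q),np.histogram(Q[:,2],8))
top=Q[(Q[:,2]>.034)&(Q[:,2]<.0425)]
print(cv2.minAreaRect((top[:,:2]*1000).astype('f4')))
pin=Q[Q[:,2]>.0435];print('pin',len(pin),(pin.min(0)+pin.max(0))/2,np.ptp(pin,0))
```

```text
1299 (array([ 14,   9,   8, 126, 887,  64,  29, 162]), array([0.0304034 , 0.03249077, 0.03457813, 0.03666549, 0.03875286,
       0.04084022, 0.04292758, 0.04501495, 0.04710231]))
((493.0460510253906, -298.6013488769531), (26.028461456298828, 40.02888488769531), 9.754343032836914)
pin 190 [ 0.49311589 -0.298611    0.04532935] [0.01348658 0.01311529 0.00354593]
```

View pics/w1.png

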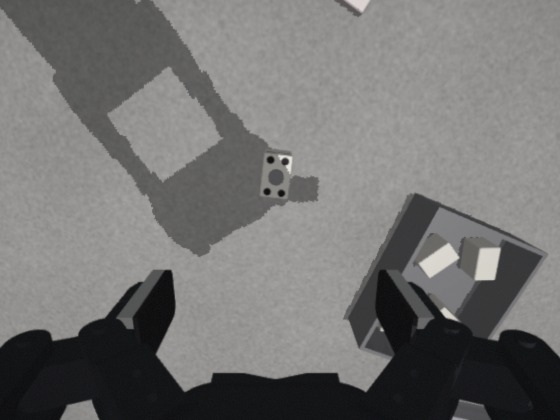

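The wrist view shows the housing at (276,176). Depth gives a top of 26.0 x 40.0 mm at z≈0.040, centred at (0.493,-0.2986), with its x axis at 9.75° and the pin top at about 0.047. Next I measure the pocket and knob from close by.

Run:
```python
from h import *
import pickle
go([.5015,-.0314,.25],-15)
t=pickle.load(open('top0.pkl','rb'));s=pickle.load(open('side0.pkl','rb'));w=pickle.load(open('w1.pkl','rb'))
print(two(t,(370+118/6,222+82/6),w,(276,177)), two(s,(260+375/6,165+85/6),w,(276,177)))
```

```text
shift [ 0.27    0.0831 -0.0479] turn [-1.000e-03 -0.000e+00  5.236e+00] q6 -0.98 t 1.5333
(array([ 0.49331808, -0.29942379,  0.0426288 ]), np.float64(0.0016599303742807754)) (array([ 0.49315904, -0.29775137,  0.04812853]), np.float64(0.0006325970593663063))
```

send_rows:
  moves: [0.27, 0.083, -0.048, 0, 0, 5.24, 1, 0.27, 0.083, -0.048, 0, 0, 5.24, 1, 0.27, 0.083, -0.048, 0, 0, 5.24, 1, 0.27, 0.083, -0.048, 0, 0, 5.24, 1, 0.27, 0.083, -0.048, 0, 0, 5.24, 1, 0.27, 0.083, -0.048, 0, 0, 5.24, 1, 0.27, 0.083, -0.048, 0, 0, 5.24, 1, 0.27, 0.083, -0.048, 0, 0, 5.24, 1, 0.27, 0.083, -0.048, 0, 0, 5.24, 1, 0.27, 0.083, -0.048, 0, 0, 5.24, 1]

```text
time_s: 2.37
tcp_pos: [0.5006, -0.0317, 0.2501]
orientation: [2.49, 1.915, -0.0]
ft_force: [-0.5, -0.9, -0.2]
finger_gap: 0.0854
finger_force: 0.0
```

Run:
```python
from h import *
import pickle
d=cam('wrist');save(d,'w2.png');pickle.dump(d,open('w2.pkl','wb'));P=depth(d)
print(read_state()['qvel'].round(3))
near=(np.hypot(P[...,0]-.5015,P[...,1]+.0314)<.06)&(d['z_map']>.1)
dark=near&(d['img'].max(2)<60)&(P[...,2]>.025)&(P[...,2]<.055)
Q=P[dark];print('dark',len(Q),np.percentile(Q[:,2],[2,50,98]),cv2.minAreaRect((Q[:,:2]*1000).astype('f4')))
F=P[near&(P[...,2]>.026)&(P[...,2]<.034)];print('floor z',np.median(F[:,2]))
T=P[(P[...,2]>.064)&(P[...,2]<.076)&(np.hypot(P[...,0]-.5015,P[...,1]+.0314)<.12)&(d['z_map']>.1)]
print('tab',len(T),cv2.minAreaRect((T[:,:2]*1000).astype('f4')) if len(T)>3 else 0)
go([.5325,.0928,.36],-15)
```

```text
[-0.019  0.007  0.001  0.     0.001 -0.002]
dark 1045 [0.03327877 0.04161432 0.04425778] ((496.79449462890625, -33.1005859375), (59.867488861083984, 41.7663459777832), 75.34737396240234)
floor z 0.02976886528592812
tab 277 ((474.6841735839844, -105.51531982421875), (6.01790189743042, 43.193824768066406), 73.18587493896484)
shift [ 0.1291 -0.0014 -0.1102] turn [-0.002  0.005  0.011] q6 0.04 t 2.4167
```

View pics/w2.png

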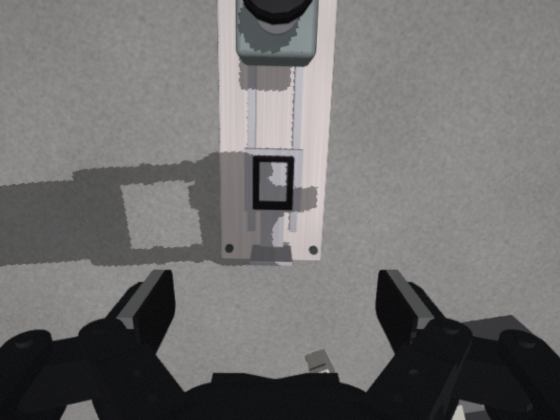

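The wrist view w2 shows the pocket at (273,182), tab at (272,255), knob at (278,5). I refine the centre and yaw with contours.

```bash
cat > pk.py <<'E'
from h import *
def pocket(d,yaw=74.3,c0=(.4965,-.0325)):
    P=depth(d)
    near=(np.hypot(P[...,0]-c0[0],P[...,1]-c0[1])<.06)&(d['z_map']>.1)
    m=(near&(d['img'].max(2)<70)&(P[...,2]>.027)).astype('u1')
    cs,h=cv2.findContours(m,cv2.RETR_CCOMP,cv2.CHAIN_APPROX_NONE)
    o=max(range(len(cs)),key=lambda i:cv2.contourArea(cs[i]))
    ch=[i for i in range(len(cs)) if h[0][i][3]==o]
    i=max(ch,key=lambda i:cv2.contourArea(cs[i])) if ch else None
    for n,c in(('outer',cs[o]),('hole',cs[i] if i is not None else None)):
        if c is None: continue
        q=onplane(d,c.reshape(-1,2),.043)[:,:2]
        print(n,cv2.minAreaRect((q*1000).astype('f4')))
    r=P[(m>0)&(P[...,2]>.040)];print('rim z>.040',len(r),cv2.minAreaRect((r[:,:2]*1000).astype('f4')))
    a=np.radians(yaw);ey=np.array([np.cos(a),np.sin(a)]);ex=np.array([np.sin(a),-np.cos(a)])
    l=(r[:,:2]-c0)@np.c_[ex,ey]*1000
    pc=np.percentile(l,[1,99],axis=0);print('local mid',pc.mean(0),'size',pc[1]-pc[0])
E
python3 - <<'E'
from pk import *
import pickle
d=pickle.load(open('w2.pkl','rb'));pocket(d)
P=depth(d);g=d['img'].astype(int)
L=[];Rr=[]
for v in range(90,240,3):
    row=g[v].min(1); ok=np.where((row>165)&(np.arange(560)>200)&(np.arange(560)<350))[0]
    if len(ok)>5: L.append((ok[0],v));Rr.append((ok[-1],v))
for p in(L,Rr):
    q=onplane(d,p,.012)[:,:2]; vx,vy,x,y=cv2.fitLine((q*1000).astype('f4'),cv2.DIST_HUBER,0,.01,.01).ravel()
    print('edge yaw',np.degrees(np.arctan2(vy,vx))%180,x,y,len(p))
E
```

```text
outer ((326.2264099121094, -141.93206787109375), (112.41448974609375, 42.88630676269531), 47.3597412109375)
hole ((298.3139343261719, -175.49099731445312), (2.2923450469970703, 1.7355636358261108), 31.158424377441406)
rim z>.040 6164 ((496.8379211425781, -31.34322738647461), (56.23707580566406, 118.43890380859375), 74.89861297607422)
local mid [2.10025171 1.3523266 ] size [111.57691065  53.22904429]
edge yaw 117.54237 482.59958 2.703738 50
edge yaw 73.50888 557.64636 -32.889256 50
```

send_rows:
  moves: [0.13, 0, -0.11, 0, 0, 0, 1, 0.13, 0, -0.11, 0, 0, 0, 1, 0.13, 0, -0.11, 0, 0, 0, 1, 0.13, 0, -0.11, 0, 0, 0, 1, 0.13, 0, -0.11, 0, 0, 0, 1, 0.13, 0, -0.11, 0, 0, 0, 1]

```text
time_s: 2.92
tcp_pos: [0.535, 0.0942, 0.3609]
orientation: [2.488, 1.915, 0.003]
ft_force: [0.8, -0.7, -0.0]
finger_gap: 0.085
finger_force: 0.0
```

Run:
```python
from h import *
import pickle
d=cam('wrist');save(d,'w3.png');pickle.dump(d,open('w3.pkl','wb'));P=depth(d)
K=P[(P[...,2]>.20)&(P[...,2]<.25)&(np.hypot(P[...,0]-.5325,P[...,1]-.0928)<.05)&(d['z_map']>.1)]
print(len(K),np.percentile(K[:,2],[2,25,50,75,98]))
K=K[K[:,2]>np.percentile(K[:,2],60)-.006]
print(cv2.minEnclosingCircle((K[:,:2]*1000).astype('f4')),cv2.minAreaRect((K[:,:2]*1000).astype('f4')))
H=P[(P[...,2]>.155)&(P[...,2]<.172)&(np.hypot(P[...,0]-.5325,P[...,1]-.0928)<.12)&(d['z_map']>.1)]
print('head',np.median(H[:,2]),cv2.minAreaRect((H[:,:2]*1000).astype('f4')))
go([.493,-.2986,.10],9.75)
```

```text
1453 [0.2182523  0.22645603 0.22712723 0.22767258 0.22854328]
((533.0508422851562, 93.55236053466797), 18.09199333190918) ((533.3388061523438, 93.79434204101562), (34.7408561706543, 35.181636810302734), 72.65123748779297)
head 0.16466941495883897 ((542.7319946289062, 124.93217468261719), (113.48929595947266, 49.732337951660156), 73.74459075927734)
shift [-0.389   0.061   0.2596] turn [-0.006  0.008 -4.108] q6 0.29 t 2.9667
```

Knob top is at z = 0.2272, centre (0.5331, 0.0936), and the press yaw is 73.6°. From the ram I get nest (0.4964,-0.0311), and from the tab (0.4966,-0.0312), so they agree. Now I go to grasp.

send_rows:
  moves: [-0.389, 0.061, 0.26, 0, 0, -4.1, 1, -0.389, 0.061, 0.26, 0, 0, -4.1, 1, -0.389, 0.061, 0.26, 0, 0, -4.1, 1, -0.389, 0.061, 0.26, 0, 0, -4.1, 1, -0.389, 0.061, 0.26, 0, 0, -4.1, 1, -0.389, 0.061, 0.26, 0, 0, -4.1, 1, -0.389, 0.061, 0.26, 0, 0, -4.1, 1, -0.389, 0.061, 0.26, 0, 0, -4.1, 1, -0.389, 0.061, 0.26, 0, 0, -4.1, 1, -0.389, 0.061, 0.26, 0, 0, -4.1, 1]

```text
time_s: 3.8
tcp_pos: [0.4954, -0.2502, 0.1306]
orientation: [-2.026, -2.397, 0.001]
ft_force: [0.7, -0.2, 0.1]
finger_gap: 0.0853
finger_force: 0.0
```

send_rows:
  moves: [0, 0, 0, 0, 0, 0, 1, 0, 0, 0, 0, 0, 0, 1]

```text
time_s: 3.97
tcp_pos: [0.495, -0.2497, 0.1301]
orientation: [-2.028, -2.391, 0.002]
ft_force: [1.2, 0.4, 0.1]
finger_gap: 0.0852
finger_force: 0.0
```

Run:
```python
from h import *
s=read_state();print(s['tcp_pos']);go([.493,-.2986,.10],9.75);go([.493,-.2986,.015],9.75)
```

```text
[ 0.49499917 -0.24973757  0.13008585]
shift [-0.048  -0.0098  0.0299] turn [-0.048 -0.041 -0.057] q6 -0.77 t 3.9667
shift [-0.0484 -0.0094  0.1149] turn [-0.048 -0.041 -0.057] q6 -0.77 t 3.9667
```

send_rows:
  moves: [-0.048, -0.01, 0.03, 0, 0, 0, 1, -0.048, -0.01, 0.03, 0, 0, 0, 1, -0.048, -0.01, 0.03, 0, 0, 0, 1, -0.048, -0.01, 0.03, 0, 0, 0, 1]

```text
time_s: 4.3
tcp_pos: [0.4959, -0.2961, 0.1028]
orientation: [-2.025, -2.399, -0.0]
ft_force: [0.4, 0.4, 0.0]
finger_gap: 0.0855
finger_force: 0.0
```

Run:
```python
from h import *
s=read_state();print(s['tcp_pos']);go([.493,-.2986,.015],9.75)
d=cam('wrist');P=depth(d)
M=(P[...,2]>.037)&(P[...,2]<.0425)&(d['z_map']>.05)&(np.hypot(P[...,0]-.493,P[...,1]+.2986)<.035)
print(M.sum(),cv2.minAreaRect((P[M][:,:2]*1000).astype('f4')))
```

```text
[ 0.49591616 -0.29613887  0.10284448]
shift [-0.0021 -0.0032  0.0878] turn [-0.011 -0.015 -0.014] q6 -0.84 t 4.3
2045 ((493.0511474609375, -298.543701171875), (26.00484275817871, 40.46193313598633), 9.174677848815918)
```

send_rows:
  moves: [-0.002, -0.003, 0.04, 0, 0, 0, 1, -0.002, -0.003, 0.07, 0, 0, 0, 1, -0.002, -0.003, 0.088, 0, 0, 0, 1, -0.002, -0.003, 0.088, 0, 0, 0, 1, -0.002, -0.003, 0.088, 0, 0, 0, 1, -0.002, -0.003, 0.088, 0, 0, 0, 1]

```text
time_s: 4.85
tcp_pos: [0.4954, -0.2988, 0.0172]
orientation: [2.021, 2.401, 0.0]
ft_force: [-0.4, -0.2, 1.2]
finger_gap: 0.0858
finger_force: 0.0
```

send_rows:
  moves: [0, 0, 0, 0, 0, 0, 0, 0, 0, 0, 0, 0, 0, 0, 0, 0, 0, 0, 0, 0, 0, 0, 0, 0, 0, 0, 0, 0, 0, 0, 0, 0, 0, 0, 0, 0, 0, 0, 0, 0, 0, 0, 0, 0, 0, 0, 0, 0, 0, 0, 0, 0, 0, 0, 0, 0]
  grip_force: 30

```text
time_s: 5.52
tcp_pos: [0.4945, -0.299, 0.0158]
orientation: [2.024, 2.402, -0.0]
ft_force: [-0.2, 0.1, 5.8]
finger_gap: 0.0253
finger_force: 30.9
```

send_rows:
  moves: [0, 0, -0.03, 0, 0, 0, 0, 0, 0, -0.06, 0, 0, 0, 0, 0, 0, -0.1, 0, 0, 0, 0, 0, 0, -0.14, 0, 0, 0, 0, 0, 0, -0.14, 0, 0, 0, 0, 0, 0, -0.14, 0, 0, 0, 0]

```text
time_s: 6.02
tcp_pos: [0.4952, -0.2995, 0.1575]
orientation: [2.021, 2.399, 0.0]
ft_force: [-1.1, 0.7, -2.0]
finger_gap: 0.0253
finger_force: 30.2
```

Run:
```python
from h import *
s=read_state();print(s['tcp_pos'],s['finger_gap'],s['finger_force'],s['ft_force']);go([.4965,-.0312,.13],-16.4)
```

```text
[ 0.49515768 -0.2995068   0.15751102] 0.025325353197803883 30.19346594810486 [-1.11856976  0.67678409 -1.98843791]
shift [0.2643 0.0468 0.0267] turn [0.039 0.029 4.363] q6 -0.85 t 6.0167
```

send_rows:
  moves: [0.264, 0.047, 0.027, 0, 0, 4.36, 0, 0.264, 0.047, 0.027, 0, 0, 4.36, 0, 0.264, 0.047, 0.027, 0, 0, 4.36, 0, 0.264, 0.047, 0.027, 0, 0, 4.36, 0, 0.264, 0.047, 0.027, 0, 0, 4.36, 0, 0.264, 0.047, 0.027, 0, 0, 4.36, 0, 0.264, 0.047, 0.027, 0, 0, 4.36, 0, 0.264, 0.047, 0.027, 0, 0, 4.36, 0, 0.264, 0.047, 0.027, 0, 0, 4.36, 0, 0.264, 0.047, 0.027, 0, 0, 4.36, 0]

```text
time_s: 6.85
tcp_pos: [0.4952, -0.0309, 0.1272]
orientation: [-2.514, -1.882, 0.003]
ft_force: [0.7, -0.5, -1.1]
finger_gap: 0.0256
finger_force: 30.1
```

```bash
cat > chk.py <<'E'
from h import *
import sys
n=sys.argv[1]
s=read_state();d=cam('wrist');save(d,n+'.png');P=depth(d);tc=np.array(s['tcp_pos'])
c=tc[2]-.0158+.040  # expected housing top z
M=(abs(P[...,2]-c)<.004)&(d['z_map']>.05)&(np.hypot(P[...,0]-tc[0],P[...,1]-tc[1])<.03)&(d['img'].min(2)>75)
Q=P[M];print('tcp',tc.round(4),'top z',np.median(Q[:,2]) if len(Q) else None,len(Q))
if len(Q)>10: print('housing',cv2.minAreaRect((Q[:,:2]*1000).astype('f4')))
go([.4965,-.0312,.062],-16.4)
E
python3 chk.py w4
```

```text
tcp [ 0.4952 -0.0309  0.1272] top z 0.15107523424609695 4275
housing ((497.5549621582031, -31.322221755981445), (41.02544021606445, 45.25602340698242), 73.36475372314453)
shift [0.0005 0.0011 0.0654] turn [-0.013  0.004 -0.005] q6 0.07 t 6.9
```

View pics/w4.png

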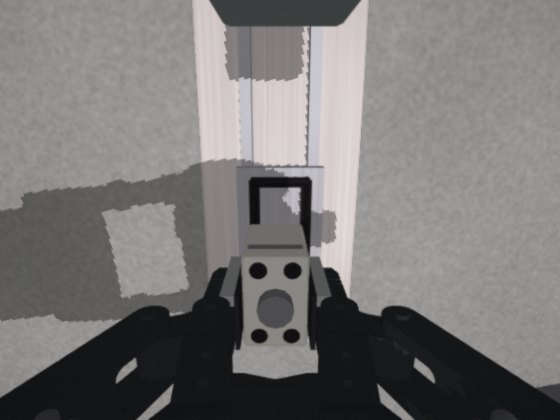

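The wrist view shows the held housing with its pin at (275,309) and its top edges at u 244–310. The pocket rim beyond spans u 249–311 at v 180. I check the offset between the two.

Run:
```python
from h import *
d=cam('wrist');s=read_state();tc=np.array(s['tcp_pos']);a=np.radians(73.6);ey=np.array([np.cos(a),np.sin(a)]);ex=np.array([np.sin(a),-np.cos(a)])
loc=lambda q:((q[:,:2]-[.4965,-.0312])@np.c_[ex,ey]*1000).round(1)
P=depth(d);m=(abs(P[...,2]-.1515)<.004)&(d['img'].min(2)>90)&(d['z_map']>.05);m[:,:238]=0;m[:,316:]=0;m[:245]=0;m[350:]=0
print('housing',cv2.minAreaRect((P[m][:,:2]*1000).astype('f4')),'pin',loc(onplane(d,[(275,309)],.158)),'tcp',loc(tc[None]))
g=d['img'].max(2)<45; P2=P
for v in(195,205,215,222):
    r=np.where(g[v,235:325])[0]+235
    gaps=np.where(np.diff(r)>15)[0]
    for k in gaps: print(v,'outer',loc(onplane(d,[(r[0],v),(r[-1],v)],.043))[:,0],'inner',loc(onplane(d,[(r[k],v),(r[k+1],v)],.043))[:,0])
for u in(270,280,290):
    c=np.where(g[165:200,u])[0]+165; print(u,'far wall y',loc(onplane(d,[(u,c[0]-.5),(u,c[-1]+.5)],.043))[:,1])
go([.4965,-.0312,.062],-16.4)
```

```text
housing ((494.4081726074219, -30.990131378173828), (41.56267547607422, 25.678611755371094), 73.96344757080078) pin [[-2.1  1.3]] tcp [[-0.8 -0.7]]
195 outer [-19.7  20.9] inner [-13.6  15.5]
205 outer [-19.9  21.1] inner [-13.7  14.9]
215 outer [-19.4  21.3] inner [-13.8  15.1]
222 outer [-19.5  21.4] inner [-13.9  15.2]
270 far wall y [29.2 23.1]
280 far wall y [29.2 23.1]
290 far wall y [29.2 23.1]
shift [0.0007 0.0008 0.0657] turn [-0.009  0.003 -0.011] q6 0.07 t 6.95
```

send_rows:
  moves: [0.001, 0.003, 0.03, 0, 0, 0, 0, 0.001, 0.003, 0.06, 0, 0, 0, 0, 0.001, 0.003, 0.06, 0, 0, 0, 0, 0.001, 0.003, 0.06, 0, 0, 0, 0, 0.001, 0.003, 0.06, 0, 0, 0, 0]

```text
time_s: 7.37
tcp_pos: [0.4995, -0.0313, 0.0693]
orientation: [2.516, 1.88, 0.001]
ft_force: [-0.3, -0.3, -0.2]
finger_gap: 0.0255
finger_force: 30.0
```

Run:
```python
from h import *
s=read_state();d=cam('wrist');save(d,'w5.png');print(s['tcp_pos'],s['ft_force'])
import pickle;pickle.dump(d,open('w5.pkl','wb'))
```

```text
[ 0.49952279 -0.03131481  0.06927716] [-0.30564438 -0.32636509 -0.22558322]
```

View pics/w5.png

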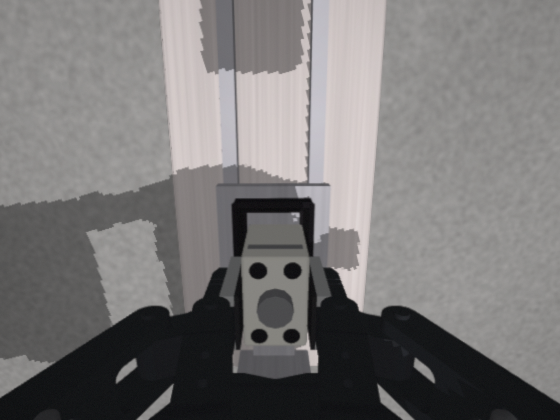

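The wrist view shows the housing's front bottom edge near v 224 (u 248–303), and the pocket's far wall at v 199–212 with its outer edges at u 233–314. I compute their offset.

Run:
```python
from h import *
import pickle
d=pickle.load(open('w5.pkl','rb'))
tc=np.array([.4995,-.0313,.0693]);a=np.radians(73.6);ey=np.array([np.cos(a),np.sin(a)]);ex=np.array([np.sin(a),-np.cos(a)])
loc=lambda q:((q[:,:2]-[.4965,-.0312])@np.c_[ex,ey]*1000).round(1)
P=depth(d);g=d['img'].astype(int)
for v in range(205,262,6):print(v,'z',P[v,276,2].round(4),'loc',loc(P[v,276][None])[0],g[v,276])
gm=g.max(2)
for v in(206,216,222,230):
    dark=np.where(gm[v,215:335]<45)[0]+215; br=np.where(np.diff(dark)>8)[0]
    print(v,'outer',loc(onplane(d,[(dark[0]-.5,v),(dark[-1]+.5,v)],.043))[:,0],[ (dark[k],dark[k+1]) for k in br],loc(onplane(d,[(dark[br[0]]+.5,v),(dark[br[0]+1]-.5,v)],.043))[:,0] if len(br) else '')
for u in(262,276,288):
    c=np.where(gm[185:222,u]<45)[0]+185;print(u,c[0],c[-1],loc(onplane(d,[(u,c[0]-.5),(u,c[-1]+.5)],.043))[:,1])
for v in(230,240,262,300):  # housing sides
    w=np.where(gm[v,225:325]>80)[0]+225;print(v,w[0],w[-1])
print('top sides',loc(onplane(d,[(243,280),(310,280)],.0935)),'bottomfront',loc(onplane(d,[(248,226),(303,226)],.0535)),'pin',loc(onplane(d,[(275,309)],.100)),'tcp',loc(tc[None]))
m=(abs(P[...,2]-.0935)<.003)&(gm>85)&(d['z_map']>.05);m[:,242:312]&=True;m[:,:242]=0;m[:,312:]=0;m[:245]=0;m[352:]=0
l=loc(P[m]);print(np.percentile(l,[1,99],axis=0))
```

```text
205 z 0.0441 loc [ 2.4 27.1] [16 16 18]
211 z 0.0377 loc [ 2.5 22. ] [18 17 19]
217 z 0.0302 loc [ 2.5 16.4] [107 106 111]
223 z 0.0302 loc [ 2.5 12.9] [108 107 110]
229 z 0.0619 loc [ 2.3 20.5] [106 106 102]
235 z 0.0706 loc [ 2.3 20.8] [109 108 104]
241 z 0.0766 loc [ 2.3 20.4] [108 108 104]
247 z 0.0842 loc [ 2.2 20.8] [62 63 64]
253 z 0.0893 loc [ 2.2 20.4] [107 107 103]
259 z 0.0939 loc [ 2.2 20. ] [134 132 127]
206 outer [-20.2  21.5] [] 
216 outer [-20.4  21.1] [(np.int64(245), np.int64(301))] [-13.2  15. ]
222 outer [-20.   21.2] [(np.int64(246), np.int64(300))] [-12.8  14.5]
230 outer [-20.1  21.4] [(np.int64(246), np.int64(304))] [-12.9  16.7]
262 199 211 [30.2 23.4]
276 199 211 [30.2 23.3]
288 199 211 [30.2 23.3]
230 225 324
240 225 324
262 225 324
300 229 321
top sides [[-10.4  11.1]
 [ 15.1  11.1]] bottomfront [[-11.2  19.2]
 [ 15.5  19.1]] pin [[1.8 2.6]] tcp [[2.9 0.8]]
[[-10.8 -18.7]
 [ 14.3  20.8]]
```

Run:
```python
from h import *
import pickle
d=pickle.load(open('w2.pkl','rb'))
a=np.radians(73.6);ey=np.array([np.cos(a),np.sin(a)]);ex=np.array([np.sin(a),-np.cos(a)])
loc=lambda q:((q[:,:2]-[.4965,-.0312])@np.c_[ex,ey]*1000).round(1)
P=depth(d);gm=d['img'].max(2)
for u in(266,272,280):
  for v in list(range(152,166))+list(range(198,214)):
    if u==272:print(v,gm[v,u],P[v,u,2].round(4),loc(P[v,u][None])[0],loc(onplane(d,[(u,v)],.043))[0])
for v in(170,180,190,200):
  r=np.where(gm[v,240:310]<45)[0]+240;k=np.argmax(np.diff(r));print(v,r[0],r[k],r[k+1],r[-1],loc(onplane(d,[(r[0]-.5,v),(r[k]+.5,v),(r[k+1]-.5,v),(r[-1]+.5,v)],.043))[:,0])
for v in range(240,266,2):print(v,gm[v,272],P[v,272,2].round(4),loc(P[v,272][None])[0])
```

```text
152 186 0.0302 [-0.7 30.5] [-0.7 32. ]
153 184 0.0308 [-0.7 29.5] [-0.6 31. ]
154 179 0.0298 [-0.7 28.4] [-0.6 30. ]
155 129 0.0314 [-0.6 27.5] [-0.6 29. ]
156 63 0.0417 [-0.6 27.8] [-0.6 28. ]
157 27 0.0443 [-0.5 27.1] [-0.5 27. ]
158 24 0.0435 [-0.5 26. ] [-0.5 26. ]
159 19 0.043 [-0.5 25. ] [-0.5 25. ]
160 18 0.0391 [-0.5 23.4] [-0.5 23.9]
161 48 0.0381 [-0.5 22.2] [-0.4 22.9]
162 123 0.0283 [-0.5 19.8] [-0.4 21.9]
163 165 0.0298 [-0.5 18.9] [-0.4 20.9]
164 177 0.0293 [-0.4 17.8] [-0.4 19.9]
165 170 0.0288 [-0.4 16.6] [-0.4 18.9]
198 106 0.0301 [  0.4 -19.1] [  0.5 -15.8]
199 103 0.0285 [  0.5 -20.6] [  0.5 -16.8]
200 88 0.03 [  0.5 -21.3] [  0.5 -17.9]
201 48 0.0335 [  0.5 -21.5] [  0.5 -19. ]
202 18 0.0378 [  0.6 -21.5] [  0.6 -20.1]
203 14 0.0383 [  0.6 -22.5] [  0.6 -21.2]
204 15 0.0389 [  0.6 -23.4] [  0.6 -22.3]
205 14 0.0414 [  0.6 -23.8] [  0.6 -23.4]
206 12 0.0424 [  0.7 -24.6] [  0.7 -24.4]
207 15 0.0433 [  0.7 -25.5] [  0.7 -25.5]
208 18 0.0427 [  0.7 -26.7] [  0.7 -26.6]
209 37 0.042 [  0.7 -28. ] [  0.7 -27.7]
210 90 0.0287 [  0.8 -33. ] [  0.8 -28.8]
211 102 0.0302 [  0.8 -33.7] [  0.8 -29.9]
212 103 0.0307 [  0.8 -34.7] [  0.8 -31. ]
213 102 0.0296 [  0.8 -36.2] [  0.8 -32.1]
170 253 258 288 292 [-20.1 -14.   15.6  20.7]
180 253 258 287 292 [-20.1 -13.9  14.9  21.1]
190 253 258 287 292 [-20.  -13.8  15.3  21.5]
200 253 258 287 291 [-19.9 -13.6  15.7  20.9]
240 135 0.0293 [  1.6 -68. ]
242 145 0.0299 [  1.6 -70.2]
244 126 0.0304 [  1.7 -72.4]
246 100 0.0293 [  1.8 -75.3]
248 83 0.0361 [  1.8 -74.9]
250 83 0.0416 [  1.8 -75. ]
252 82 0.0461 [  1.9 -75.4]
254 82 0.053 [  1.9 -74.8]
256 84 0.0597 [  2.  -74.1]
258 84 0.0636 [  2.  -74.7]
260 85 0.068 [  2.  -74.9]
262 103 0.0703 [  2.1 -76.1]
264 105 0.0697 [  2.1 -78.6]
```

send_rows:
  moves: [0.001, -0.0013, 0.005, 0, 0, 0, 0, 0.001, -0.0013, 0.005, 0, 0, 0, 0, 0.001, -0.0013, 0.005, 0, 0, 0, 0, 0.001, -0.0013, 0.005, 0, 0, 0, 0]

```text
time_s: 7.75
tcp_pos: [0.4981, -0.0291, 0.0637]
orientation: [2.515, 1.882, 0.001]
ft_force: [-0.5, -0.6, -1.0]
finger_gap: 0.0254
finger_force: 30.0
```

```bash
cat > rel.py <<'E'
from h import *
a=np.radians(73.6);ey=np.array([np.cos(a),np.sin(a)]);ex=np.array([np.sin(a),-np.cos(a)])
loc=lambda q:((q[:,:2]-[.4965,-.0312])@np.c_[ex,ey]*1000).round(1)
s=read_state();d=cam('wrist');tc=np.array(s['tcp_pos']);print('tcp',tc.round(4),loc(tc[None]),s['qvel'].round(3)[:3])
P=depth(d);gm=d['img'].max(2)
for u in(265,276,288):
    c=np.where(gm[180:235,u]<45)[0]+180
    f=[v for v in range(215,275) if tc[2]-.010<P[v,u,2]<tc[2]+.018]
    fy=loc(P[f,u])[:,1]
    print(u,'far wall rows',c[0],c[-1],loc(onplane(d,[(u,c[0]-.5),(u,c[-1]+.5)],.043))[:,1],'front face y',np.median(fy),len(f),'face top/bot')
for v in(215,220,225,230,235,240):
    dark=np.where(gm[v,215:335]<45)[0]+215
    print(v,'outer',loc(onplane(d,[(dark[0]-.5,v),(dark[-1]+.5,v)],.043))[:,0])
m=(abs(P[...,2]-(tc[2]+.005))<.014)&(gm>60)&(d['z_map']>.05)
for v in(238,244):
    w=np.where(m[v,235:320])[0]+235
    if len(w): print('front face sides',v,w[0],w[-1],loc(P[v,[w[0],w[-1]]])[:,0],loc(P[v,[w[0],w[-1]]]).mean(0))
E
python3 rel.py
```

```text
tcp [ 0.4981 -0.0291  0.0637] [[1.  2.4]] [-0.002  0.004  0.001]
265 far wall rows 204 218 [30.8 23.1] front face y 22.4 24 face top/bot
276 far wall rows 204 218 [30.8 23.1] front face y 22.5 24 face top/bot
288 far wall rows 204 218 [30.8 23. ] front face y 22.4 23 face top/bot
215 outer [-20.1  21. ]
220 outer [-20.2  21.1]
225 outer [-20.3  21.2]
230 outer [-20.4  21.3]
235 outer [-20.5  21.3]
240 outer [-20.1  20.9]
front face sides 238 246 304 [-12.5  12.7] [ 0.1 21.3]
front face sides 244 244 305 [-12.7  12.3] [-0.2  22.05]
```

send_rows:
  moves: [0, 0.0004, 0.004, 0, 0, 0, 0, 0, 0.0004, 0.008, 0, 0, 0, 0, 0, 0.0004, 0.011, 0, 0, 0, 0, 0, 0.0004, 0.013, 0, 0, 0, 0, 0, 0.0004, 0.015, 0, 0, 0, 0, 0, 0.0004, 0.015, 0, 0, 0, 0, 0, 0.0004, 0.015, 0, 0, 0, 0]

```text
time_s: 8.38
tcp_pos: [0.4986, -0.0294, 0.0495]
orientation: [2.514, 1.882, 0.001]
ft_force: [-5.1, -0.3, 15.7]
finger_gap: 0.0253
finger_force: 33.9
```

```bash
python3 rel.py; python3 -c "
from h import *
s=read_state();print(s['ft_force'],s['torque'],s['finger_gap'])"
```

```text
tcp [ 0.4986 -0.0294  0.0495] [[1.5 2.3]] [-0.001 -0.001 -0.001]
265 far wall rows 205 219 [34. 27.] front face y 23.9 33 face top/bot
276 far wall rows 205 219 [34. 27.] front face y 23.85 32 face top/bot
288 far wall rows 205 219 [34.  26.9] front face y 23.9 33 face top/bot
215 outer [-20.1  21.1]
220 outer [-20.2  21.1]
225 outer [-20.3  21.2]
230 outer [-20.4  21.3]
235 outer [-20.5  21.4]
240 outer [-20.1  21.1]
front face sides 238 244 304 [-12.6  12.7] [ 0.05 22.95]
front face sides 244 243 305 [-12.6  12.5] [-0.05 22.5 ]
[-5.02545427  0.66192806 15.02803079] [0.31135729 0.7293789  0.05922463] 0.025678416566861224
```

Run:
```python
from h import *
d=cam('wrist');s=cam('side')
c=np.zeros((600,800,3),'u1');a=cv2.resize(d['img'][170:370,190:360],None,fx=3,fy=3,interpolation=2);c[:600,:510]=a
b=cv2.resize(s['img'][190:262,285:333],None,fx=6,fy=6,interpolation=2);c[:432,512:800]=b
cv2.imwrite('pics/c6.png',c[...,::-1])
```

```text
(no output)
```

View pics/c6.png

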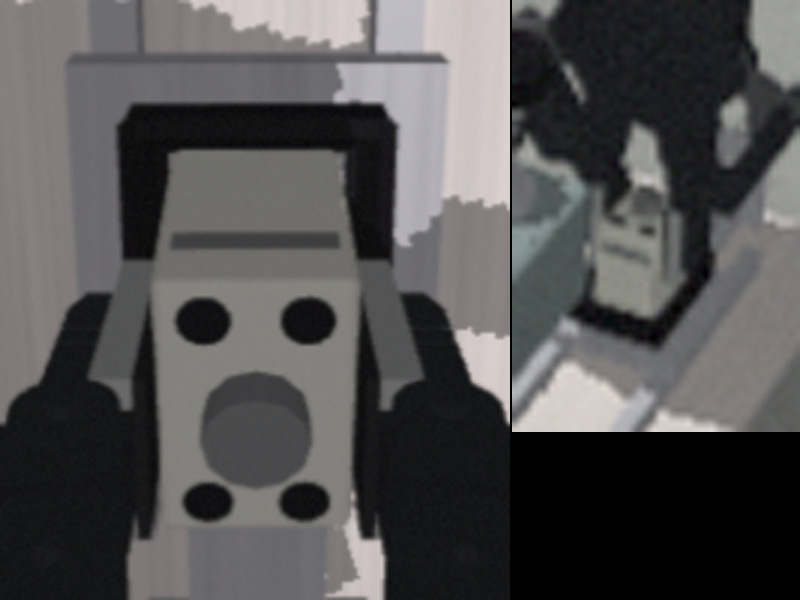

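The crop shows the housing centred between the pocket's side walls, with its face close to the far wall and the slide moved a few mm. I check whether it is bottomed.

Run:
```python
from h import *
d=cam('wrist');P=depth(d);s=read_state()
f=lambda v0,v1,u0,u1:P[v0:v1,u0:u1,2]
cr=lambda x,y:(190+x//3,170+y//3)
for n,(x0,y0,x1,y1) in dict(top_front=(220,285,290,300),top_mid_l=(165,340,195,460),top_mid_r=(320,350,345,460),top_back=(240,500,270,518),rimfar=(160,108,350,122),rimL=(125,150,145,240),rimR=(370,150,390,240),base=(80,70,110,250),pin=(220,420,290,470)).items():
    u0,v0=cr(x0,y0);u1,v1=cr(x1,y1);z=f(v0,v1,u0,u1);print(n,np.median(z).round(4),z.std().round(4))
print(s['tcp_pos'],s['ft_force'])
```

```text
top_front 0.0768 0.0005
top_mid_l 0.075 0.0008
top_mid_r 0.075 0.0008
top_back 0.0731 0.0006
rimfar 0.0367 0.003
rimL 0.0427 0.0103
rimR 0.0429 0.0145
base 0.0299 0.0094
pin 0.0808 0.0058
[ 0.49858185 -0.02941119  0.04949159] [-3.93279994 -0.08811539 15.00508553]
```

The housing is pitched: its front top is at 0.0768 and its back at 0.0731, so its front edge rides on the far wall's flare. I back it off by 2.5 mm towards -y and lower again.

send_rows:
  moves: [0, 0, -0.003, 0, 0, 0, 0, -0.0025, 0, -0.003, 0, 0, 0, 0, -0.0025, 0, -0.003, 0, 0, 0, 0, -0.0025, 0, 0, 0, 0, 0, 0, -0.0025, 0, 0.001, 0, 0, 0, 0, -0.0025, 0, 0.001, 0, 0, 0, 0]

```text
time_s: 9.08
tcp_pos: [0.4973, -0.0317, 0.0466]
orientation: [-2.515, -1.882, 0.001]
ft_force: [0.4, 0.6, -0.4]
finger_gap: 0.0253
finger_force: 31.7
```

```bash
cat > tops.py <<'E'
from rel import *
cr=lambda x,y:(190+x//3,170+y//3)
for n,(x0,y0,x1,y1) in dict(top_front=(220,285,290,300),l=(165,340,195,460),r=(320,350,345,460),top_back=(240,500,270,518)).items():
    u0,v0=cr(x0,y0);u1,v1=cr(x1,y1);z=P[v0:v1,u0:u1,2];print(n,np.median(z).round(4),end=' ')
print(s['ft_force'].round(1),s['torque'].round(2))
E
python3 tops.py
```

```text
tcp [ 0.4973 -0.0317  0.0466] [[ 0.9 -0.2]] [ 0.002 -0.005 -0.004]
265 far wall rows 202 216 [33.7 26.8] front face y 21.299999999999997 32 face top/bot
276 far wall rows 202 216 [33.7 26.8] front face y 21.4 31 face top/bot
288 far wall rows 201 216 [34.1 26.8] front face y 21.4 32 face top/bot
215 outer [-20.4  21.3]
220 outer [-20.5  21.4]
225 outer [-20.1  21.1]
230 outer [-20.2  21.2]
235 outer [-20.3  21.2]
240 outer [-20.4  21.3]
front face sides 238 245 304 [-12.8  12. ] [-0.4 20.4]
front face sides 244 243 305 [-13.3  12. ] [-0.65 19.75]
top_front 0.0738 l 0.0722 r 0.072 top_back 0.0703 [ 0.4  0.6 -0.4] [-0.02 -0.04  0.04]
```

send_rows:
  moves: [0.0005, 0, 0.001, 0, 0, 0, 0, 0.001, 0, 0.002, 0, 0, 0, 0, 0.001, 0, 0.002, 0, 0, 0, 0, 0.001, 0, 0.002, 0, 0, 0, 0]

```text
time_s: 9.47
tcp_pos: [0.4978, -0.0309, 0.0462]
orientation: [2.515, 1.882, -0.0]
ft_force: [-3.1, -0.4, 10.7]
finger_gap: 0.025
finger_force: 33.2
```

```bash
python3 tops.py
```

```text
tcp [ 0.4978 -0.0309  0.0462] [[1.2 0.7]] [-0.003  0.002  0.001]
265 far wall rows 203 217 [34.2 27.4] front face y 22.3 35 face top/bot
276 far wall rows 203 217 [34.2 27.4] front face y 22.3 33 face top/bot
288 far wall rows 203 217 [34.2 27.4] front face y 22.1 33 face top/bot
215 outer [-20.5  21.1]
220 outer [-20.1  21.2]
225 outer [-20.2  21.3]
230 outer [-20.3  21.4]
235 outer [-20.4  21. ]
240 outer [-20.5  21.1]
front face sides 238 245 304 [-12.6  12.3] [-0.15 21.35]
front face sides 244 244 305 [-12.6  12.2] [-0.2 20.8]
top_front 0.0734 l 0.0718 r 0.0716 top_back 0.0697 [-3.1 -0.4 10.7] [-0.34  0.74  0.01]
```

The back edge is on the floor and the remaining pitch should drop out on release, so I let go.

send_rows:
  moves: [0, 0, -0.001, 0, 0, 0, 0.7, 0, 0, -0.001, 0, 0, 0, 0.7, 0, 0, -0.001, 0, 0, 0, 0.7, 0, 0, -0.001, 0, 0, 0, 0.7, 0, 0, -0.001, 0, 0, 0, 0.7, 0, 0, -0.001, 0, 0, 0, 0.7]

```text
time_s: 10.02
tcp_pos: [0.4978, -0.0307, 0.0461]
orientation: [-2.515, -1.882, 0.0]
ft_force: [0.2, 0.2, -0.8]
finger_gap: 0.0598
finger_force: 0.0
```

```bash
python3 tops.py
```

```text
tcp [ 0.4978 -0.0307  0.0461] [[1.1 0.9]] [-0.001 -0.001 -0.001]
265 far wall rows 203 218 [34.4 27.1] front face y 24.3 26 face top/bot
276 far wall rows 203 218 [34.4 27.1] front face y 24.4 25 face top/bot
288 far wall rows 203 218 [34.4 27.1] front face y 24.3 27 face top/bot
215 outer [-20.5  21.1]
220 outer [-20.1  21.1]
225 outer [-20.2  21.2]
230 outer [-20.3  21.3]
235 outer [-20.4  21.4]
240 outer [-20.5  21.1]
front face sides 238 244 306 [-12.4  12.6] [ 0.1  23.65]
front face sides 244 242 308 [-12.7  15.5] [ 1.4  18.25]
top_front 0.0698 l 0.0698 r 0.0698 top_back 0.0496 [ 0.2  0.2 -0.8] [ 0.03 -0.01 -0.02]
```

The housing is flat with its top at 0.0698, so it is seated. Now I rise, back off behind the tab, turn 90° so the camera clears the head, and shut the fingers.

send_rows:
  moves: [0, 0, -0.04, 0, 0, 0, 0.7, 0, 0, -0.08, 0, 0, 0, 0.7, 0, 0, -0.114, 0, 0, 0, 0.7, 0, 0, -0.114, 0, 0, 0, 0.7, -0.116, 0, -0.114, 0, 0, -15, 0, -0.116, 0, -0.114, 0, 0, -15, 0, -0.116, 0, -0.114, 0, 0, -15, 0, -0.116, 0, -0.114, 0, 0, -15, 0, -0.116, 0, -0.114, 0, 0, -15, 0, -0.116, 0, -0.114, 0, 0, -15, 0]

```text
time_s: 10.9
tcp_pos: [0.4648, -0.143, 0.16]
orientation: [-1.711, -2.635, 0.0]
ft_force: [0.3, 0.5, 0.3]
finger_gap: 0.0002
finger_force: 0.0
```

Run:
```python
from h import *
go([.465,-.1418,.16],73.6)
```

```text
shift [ 0.001   0.0007 -0.    ] turn [-1.000e-03 -1.000e-03 -8.265e+00] q6 -0.88 t 10.9
```

send_rows:
  moves: [0.001, 0, 0, 0, 0, -8.26, 0, 0.001, 0, 0, 0, 0, -8.26, 0, 0.001, 0, 0, 0, 0, -8.26, 0, 0.001, 0, 0, 0, 0, -8.26, 0, 0.001, 0, 0, 0, 0, -8.26, 0, 0.001, 0, 0, 0, 0, -8.26, 0, 0.001, 0, 0, 0, 0, -8.26, 0, 0.001, 0, 0, 0, 0, -8.26, 0]

```text
time_s: 11.57
tcp_pos: [0.4646, -0.1411, 0.16]
orientation: [-0.449, -3.109, 0.0]
ft_force: [-0.1, -1.0, -0.2]
finger_gap: 0.0002
finger_force: 0.0
```

Run:
```python
from h import *
go([.465,-.1418,.045],73.6)
d=cam('wrist');P=depth(d)
a=np.radians(73.6);ey=np.array([np.cos(a),np.sin(a)]);ex=np.array([np.sin(a),-np.cos(a)])
M=(abs(P[...,2]-.07)<.005)&(d['z_map']>.05);l=(P[M][:,:2]-[.4965,-.0312])@np.c_[ex,ey]*1000
k=(abs(l[:,0])<30)
t=l[k&(l[:,1]<-55)];print('tab',len(t),np.percentile(t,[2,98],axis=0) if len(t)>5 else '')
h=l[k&(l[:,1]>-40)];print('housing top',len(h),np.percentile(h,[2,98],axis=0) if len(h)>5 else '')
```

```text
shift [-0.0006 -0.0006  0.115 ] turn [-0.001 -0.002 -0.005] q6 -1.74 t 11.5667
tab 469 [[-20.96321257 -76.69535274]
 [ 21.14433414 -71.7305426 ]]
housing top 1753 [[-12.98042011 -15.72583343]
 [ 12.24728542  22.71193794]]
```

send_rows:
  moves: [0, 0, 0.04, 0, 0, 0, 0, 0, 0, 0.08, 0, 0, 0, 0, 0, 0, 0.115, 0, 0, 0, 0, 0, 0, 0.115, 0, 0, 0, 0, 0, 0.008, 0.115, 0, 0, 0, 0, 0, 0.014, 0.115, 0, 0, 0, 0, 0, 0.018, 0.115, 0, 0, 0, 0, 0, 0.022, 0.115, 0, 0, 0, 0, 0, 0.026, 0.115, 0, 0, 0, 0, 0, 0.03, 0.115, 0, 0, 0, 0]

```text
time_s: 12.45
tcp_pos: [0.4744, -0.1125, 0.0466]
orientation: [0.454, 3.105, -0.002]
ft_force: [0.6, -3.1, 0.5]
finger_gap: -0.0001
finger_force: 1.2
```

send_rows:
  moves: [0, 0.005, 0, 0, 0, 0, 0, 0, 0.012, 0, 0, 0, 0, 0, 0, 0.02, 0, 0, 0, 0, 0, 0, 0.028, 0, 0, 0, 0, 0, 0, 0.036, 0, 0, 0, 0, 0, 0, 0.044, 0, 0, 0, 0, 0, 0, 0.052, 0, 0, 0, 0, 0, 0, 0.06, 0, 0, 0, 0, 0, 0, 0.067, 0, 0, 0, 0, 0, 0, 0.072, 0, 0, 0, 0, 0]

```text
time_s: 13.28
tcp_pos: [0.494, -0.0424, 0.0452]
orientation: [-0.454, -3.108, -0.0]
ft_force: [0.4, -2.7, 1.1]
finger_gap: -0.0001
finger_force: 1.2
```

```bash
cat > lt.py <<'E'
from h import *
a=np.radians(73.6);ey=np.array([np.cos(a),np.sin(a)]);ex=np.array([np.sin(a),-np.cos(a)])
s=read_state();q=s['tcp_pos'][:2]-np.array([.4965,-.0312])
print('tcp local',(q@np.c_[ex,ey]*1000).round(1),s['tcp_pos'].round(4),'F',s['ft_force'].round(1),'t',s['time_s'])
d=cam('wrist');P=depth(d)
M=(abs(P[...,2]-.07)<.005)&(d['z_map']>.05);l=(P[M][:,:2]-[.4965,-.0312])@np.c_[ex,ey]*1000;l=l[abs(l[:,0])<30]
if len(l): print(len(l),np.histogram(l[:,1],bins=np.arange(-100,140,10)))
E
python3 lt.py
```

```text
tcp local [  0.8 -11.4] [ 0.494  -0.0424  0.0452] F [ 0.4 -2.7  1.1] t 13.2833
6945 (array([   0,    0,    0,    0,    0,    0,    0,  164,  307,  318,  814,
          0,    0,    0,    0,    0, 1512, 1619,  800, 1228,  183,    0,
          0]), array([-100,  -90,  -80,  -70,  -60,  -50,  -40,  -30,  -20,  -10,    0,
         10,   20,   30,   40,   50,   60,   70,   80,   90,  100,  110,
        120,  130]))
```

send_rows:
  moves: [0, 0.005, 0, 0, 0, 0, 0, 0, 0.011, 0, 0, 0, 0, 0, 0, 0.017, 0, 0, 0, 0, 0, 0, 0.023, 0, 0, 0, 0, 0, 0, 0.028, 0, 0, 0, 0, 0, 0, 0.032, 0, 0, 0, 0, 0, 0, 0.035, 0, 0, 0, 0, 0, 0, 0.037, 0, 0, 0, 0, 0, 0, 0.039, 0, 0, 0, 0, 0, 0, 0.04, 0, 0, 0, 0, 0]

```text
time_s: 14.17
tcp_pos: [0.5055, -0.0049, 0.0452]
orientation: [-0.455, -3.108, 0.0]
ft_force: [-2.1, -1.2, -0.4]
finger_gap: -0.0
finger_force: 1.0
```

```bash
python3 lt.py
```

```text
tcp local [ 1.2 27.8] [ 0.5055 -0.0049  0.0452] F [-2.1 -1.2 -0.4] t 14.1667
6959 (array([   0,    0,    0,    0,    0,    0,    0,    0,    0,    0,    0,
        192,  321,  313,  803,    0,    0,    0,    0,    0, 1643, 1566,
        780]), array([-100,  -90,  -80,  -70,  -60,  -50,  -40,  -30,  -20,  -10,    0,
         10,   20,   30,   40,   50,   60,   70,   80,   90,  100,  110,
        120,  130]))
```

send_rows:
  moves: [0, 0.0015, 0, 0, 0, 0, 0, 0, 0.003, 0, 0, 0, 0, 0, 0, 0.0045, 0, 0, 0, 0, 0, 0, 0.006, 0, 0, 0, 0, 0, 0, 0.007, 0, 0, 0, 0, 0, 0, 0.008, 0, 0, 0, 0, 0]

```text
time_s: 14.72
tcp_pos: [0.5079, 0.0027, 0.0453]
orientation: [0.455, 3.108, -0.0]
ft_force: [-1.1, -1.2, -0.9]
finger_gap: -0.0002
finger_force: 1.0
```

send_rows:
  moves: [0, 0.001, 0, 0, 0, 0, 0, 0, 0.002, 0, 0, 0, 0, 0, 0, 0.003, 0, 0, 0, 0, 0, 0, 0.003, 0, 0, 0, 0, 0]

```text
time_s: 15.05
tcp_pos: [0.508, 0.0031, 0.0453]
orientation: [-0.453, -3.108, 0.006]
ft_force: [-5.1, -16.9, 1.5]
finger_gap: 0.0002
finger_force: 8.5
```

send_rows:
  moves: [0, -0.003, 0, 0, 0, 0, 0, 0, -0.02, 0, 0, 0, 0, 0, 0, -0.04, 0, 0, 0, 0, 0, 0, -0.06, 0, 0, 0, 0, 0, 0, -0.06, 0, 0, 0, 0, 0, 0, -0.06, -0.06, 0, 0, 0, 0, 0, -0.06, -0.12, 0, 0, 0, 0, 0, -0.06, -0.12, 0, 0, 0, 0, 0, -0.06, -0.12, 0, 0, 0, 0]

```text
time_s: 15.8
tcp_pos: [0.4957, -0.0523, 0.1726]
orientation: [0.453, 3.095, -0.001]
ft_force: [1.4, -0.4, 0.6]
finger_gap: 0.0002
finger_force: 0.0
```

Run:
```python
from lt import *
import pickle
M=(abs(P[...,2]-.07)<.004)&(d['z_map']>.05);l=(P[M][:,:2]-[.4965,-.0312])@np.c_[ex,ey]*1000
l=l[abs(l[:,0])<30];t=l[(l[:,1]<80)&(l[:,1]>30)];print('tab',len(t),np.percentile(t,[2,98],axis=0) if len(t)>5 else '')
s2=cam('side');S=depth(s2);save(s2,'s7.png')
l=(S[...,:2]-[.4965,-.0312])@np.c_[ex,ey]*1000
m=(abs(S[...,2]-.068)<.006)&(abs(l[...,0])<30)&(l[...,1]>20)&(l[...,1]<80);print('side tab',m.sum(),np.percentile(l[m],[2,98],axis=0) if m.any() else '')
go([.5331,.0936,.30])
```

```text
tcp local [  5.2 -20.4] [ 0.4957 -0.0523  0.1726] F [ 1.4 -0.4  0.6] t 15.8
1649 (array([  0,   0,   0,   0,   0,   0,   0,   0,   0,   0,   0,   0,   0,
         0, 114, 352,   0,   0,   0,   0,  30, 503, 399]), array([-100,  -90,  -80,  -70,  -60,  -50,  -40,  -30,  -20,  -10,    0,
         10,   20,   30,   40,   50,   60,   70,   80,   90,  100,  110,
        120,  130]))
tab 440 [[-21.16894369  49.40542634]
 [ 20.88075507  54.4907409 ]]
side tab 32 [[-19.69672919  49.76467352]
 [  3.57707826  57.42496093]]
shift [ 0.0022  0.1508 -0.1329] turn [ 0.006  0.046 -0.   ] q6 -1.54 t 15.9
```

The tab face is now at 49.4 mm (expected 50) and it stopped with a force rise, so the slide is in. Next I go above the knob.

send_rows:
  moves: [0, 0, -0.04, 0, 0, 0, 0, 0, 0, -0.08, 0, 0, 0, 0, 0, 0, -0.12, 0, 0, 0, 0, 0, 0, -0.12, 0, 0, 0, 0, 0.001, 0.04, -0.12, 0, 0, 0, 0, 0.001, 0.08, -0.12, 0, 0, 0, 0, 0.001, 0.12, -0.12, 0, 0, 0, 0, 0.001, 0.151, -0.12, 0, 0, 0, 0, 0.001, 0.151, -0.12, 0, 0, 0, 0, 0.001, 0.151, -0.12, 0, 0, 0, 0]

```text
time_s: 16.73
tcp_pos: [0.5334, 0.0949, 0.2832]
orientation: [-0.449, -3.106, 0.001]
ft_force: [0.3, -0.6, -0.5]
finger_gap: 0.0002
finger_force: 0.0
```

Run:
```python
from h import *
s=read_state();print(s['tcp_pos'],s['ft_force']);go([.5344,.0932,.232],73.6)
```

```text
[0.53340178 0.09485585 0.28319027] [ 0.29023865 -0.62200381 -0.50248148]
shift [-0.0016 -0.0013  0.0512] turn [-0.009 -0.028 -0.01 ] q6 -1.25 t 16.7333
```

send_rows:
  moves: [-0.001, -0.001, 0.03, 0, 0, 0, 0, -0.001, -0.001, 0.045, 0, 0, 0, 0, -0.001, -0.001, 0.051, 0, 0, 0, 0, -0.001, -0.001, 0.053, 0, 0, 0, 0, -0.001, -0.001, 0.055, 0, 0, 0, 0, -0.001, -0.001, 0.057, 0, 0, 0, 0, -0.001, -0.001, 0.059, 0, 0, 0, 0, -0.001, -0.001, 0.059, 0, 0, 0, 0]

```text
time_s: 17.4
tcp_pos: [0.5349, 0.0915, 0.227]
orientation: [0.455, 3.106, -0.0]
ft_force: [0.5, -1.4, 2.1]
finger_gap: 0.0002
finger_force: 1.3
```

send_rows:
  moves: [0, 0, 0.002, 0, 0, 0, 0, 0, 0, 0.004, 0, 0, 0, 0, 0, 0, 0.006, 0, 0, 0, 0, 0, 0, 0.008, 0, 0, 0, 0, 0, 0, 0.01, 0, 0, 0, 0, 0, 0, 0.012, 0, 0, 0, 0, 0, 0, 0.014, 0, 0, 0, 0, 0, 0, 0.014, 0, 0, 0, 0]

```text
time_s: 18.07
tcp_pos: [0.535, 0.0915, 0.213]
orientation: [0.455, 3.106, -0.0]
ft_force: [0.2, -2.5, 7.8]
finger_gap: 0.0001
finger_force: 3.7
```

send_rows:
  moves: [0, 0, 0.001, 0, 0, 0, 0, 0, 0, 0.002, 0, 0, 0, 0, 0, 0, 0.003, 0, 0, 0, 0, 0, 0, 0.003, 0, 0, 0, 0]

```text
time_s: 18.4
tcp_pos: [0.535, 0.0915, 0.2108]
orientation: [0.455, 3.106, -0.0]
ft_force: [-2.0, -1.3, 11.6]
finger_gap: 0.0001
finger_force: 5.5
```

send_rows:
  moves: [0, 0, 0.001, 0, 0, 0, 0, 0, 0, 0.002, 0, 0, 0, 0, 0, 0, 0.002, 0, 0, 0, 0]

```text
time_s: 18.65
tcp_pos: [0.535, 0.0915, 0.2089]
orientation: [0.454, 3.105, -0.0]
ft_force: [-1.6, -1.2, 11.6]
finger_gap: 0.0001
finger_force: 5.9
```

send_rows:
  moves: [0, 0, 0.001, 0, 0, 0, 0, 0, 0, 0.001, 0, 0, 0, 0, 0, 0, 0.001, 0, 0, 0, 0]

```text
time_s: 18.9
tcp_pos: [0.5351, 0.0915, 0.208]
orientation: [0.454, 3.105, -0.0]
ft_force: [-1.9, -2.3, 12.2]
finger_gap: 0.0005
finger_force: 6.2
```

send_rows:
  moves: [0, 0, 0.001, 0, 0, 0, 0, 0, 0, 0.001, 0, 0, 0, 0, 0, 0, 0.001, 0, 0, 0, 0]

```text
time_s: 19.15
tcp_pos: [0.5351, 0.0915, 0.2075]
orientation: [0.454, 3.105, 0.0]
ft_force: [-3.0, -2.7, 16.0]
finger_gap: -0.0
finger_force: 7.9
```

send_rows:
  moves: [0, 0, 0.0007, 0, 0, 0, 0, 0, 0, 0.0007, 0, 0, 0, 0, 0, 0, 0.0007, 0, 0, 0, 0]

```text
time_s: 19.4
tcp_pos: [0.5352, 0.0915, 0.2075]
orientation: [0.454, 3.104, 0.0]
ft_force: [-5.2, -1.9, 20.7]
finger_gap: 0.0001
finger_force: 9.9
```

It has bottomed: z stays at 0.2075 while the force rises to 21 N. I hold, then release upward.

send_rows:
  moves: [0, 0, 0, 0, 0, 0, 0, 0, 0, 0, 0, 0, 0, 0, 0, 0, 0, 0, 0, 0, 0, 0, 0, 0, 0, 0, 0, 0, 0, 0, 0, 0, 0, 0, 0, 0, 0, 0, 0, 0, 0, 0, 0, 0, 0, 0, 0, 0, 0]

```text
time_s: 19.98
tcp_pos: [0.5352, 0.0915, 0.2075]
orientation: [0.454, 3.104, 0.0]
ft_force: [-4.4, -2.3, 18.8]
finger_gap: -0.0001
finger_force: 9.9
```

send_rows:
  moves: [0, 0, -0.003, 0, 0, 0, 0, 0, 0, -0.007, 0, 0, 0, 0, 0, 0, -0.012, 0, 0, 0, 0, 0, 0, -0.018, 0, 0, 0, 0, 0, 0, -0.03, 0, 0, 0, 0, 0, 0, -0.06, 0, 0, 0, 0, 0, 0, -0.1, 0, 0, 0, 0, 0, 0, -0.13, 0, 0, 0, 0, 0, 0, -0.13, 0, 0, 0, 0]

```text
time_s: 20.73
tcp_pos: [0.5362, 0.0921, 0.3408]
orientation: [0.453, 3.098, 0.003]
ft_force: [0.0, 0.7, -0.4]
finger_gap: 0.0002
finger_force: 0.0
```

send_rows:
  moves: [0, -0.04, 0, 0, 0, 0, 0, 0, -0.08, 0, 0, 0, 0, 0, 0, -0.1, 0, 0, 0, 0, 0, 0, -0.1, 0, 0, 0, 0, 0, 0, -0.1, 0, 0, 0, 0, 0]

```text
time_s: 21.15
tcp_pos: [0.5055, -0.0045, 0.3341]
orientation: [-0.458, -3.107, -0.001]
ft_force: [0.4, 0.0, 0.3]
finger_gap: -0.0003
finger_force: 0.0
```

Run:
```python
from lt import *
l=(P[...,:2]-[.4965,-.0312])@np.c_[ex,ey]*1000;ok=d['z_map']>.05
m=ok&(abs(P[...,2]-.07)<.004)&(abs(l[...,0])<30)&(l[...,1]>30)&(l[...,1]<80);print('tab',np.percentile(l[m],[2,98],axis=0))
k=ok&(P[...,2]>.19)&(P[...,2]<.25)&(np.hypot(P[...,0]-.534,P[...,1]-.0932)<.03);print('knob top',np.percentile(P[k][:,2],[50,90]) if k.any() else 'no')
s2=cam('side');S=depth(s2);c=np.hypot(S[...,0]-.534,S[...,1]-.0932)
k=(S[...,2]>.15)&(c<.03);print('side knob',np.percentile(S[k][:,2],[80,98]) if k.any() else '')
b=np.zeros((520,800,3),'u1');x=cv2.resize(s2['img'][185:260,245:335],None,fx=5,fy=5,interpolation=2);b[:375,:450]=x
x=cv2.resize(d['img'],(350,262));b[:262,450:]=x
cv2.imwrite('pics/c8.png',b[...,::-1])
```

```text
tcp local [ 1.1 28.1] [ 0.5055 -0.0045  0.3341] F [0.4 0.  0.3] t 21.15
296 (array([  0,   0,   0,   0,   0,   0,   0,   0,   0,   0,   0,   0,   0,
         0,  27, 116,   0,   0,   0,   0,  21,  92,   0]), array([-100,  -90,  -80,  -70,  -60,  -50,  -40,  -30,  -20,  -10,    0,
         10,   20,   30,   40,   50,   60,   70,   80,   90,  100,  110,
        120,  130]))
tab [[-20.96785343  49.79663322]
 [ 20.87381694  53.64172412]]
knob top [0.22702045 0.22805171]
side knob [0.2241137  0.22644288]
```

View pics/c8.png

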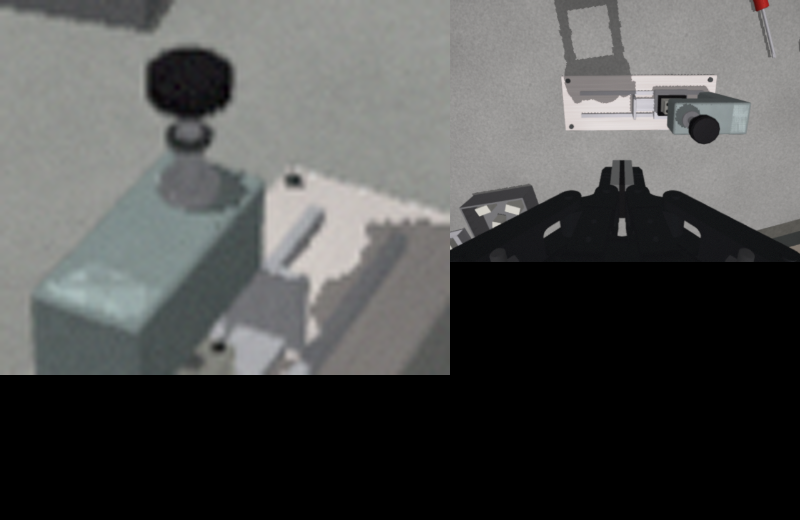

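The knob is back up at 0.227, the slide is in with the tab at 49.8 mm, and the housing sits under the ram. The arm is clear, so I hand in the job.

```bash
python3 -c "
from plant import *
print(close_job())"
```

```text
the job is handed in; nothing more can be done
None
```

The job is handed in, with no verdict returned: the housing is seated in the pocket, the slide is against its stop, the knob was pressed to its stop (about 21 N) and sprang back, but I did not measure the lock pin's final height.

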